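Push the label cassette into the packed rack

TASK

Take the slim label cassette that stands on the worktop outside the rack (not the thicker one) and push it straight down between the two loose cassettes in the rack's middle bay, nudging them apart, until it stands on the rack's floor level with them. Hold or press it with the gripper until it is down, then let go and move clear; all three must stand upright side by side, and the two that were there must not be toppled.

Things in the scene. Friction and masses are not known exactly. Their poses are not given: they have to be found in the camera images.
- new_center (a point): Centre, 50 mm above the foot, of the loose slim grey label cassette standing upright right of the rack: 60 mm wide (x), 26 thick (y), 100 tall (z). Over the last 14 mm at foot and top the broad faces taper to 14 mm thickness; width constant. Front and back alike. About 0.16 kg, tips easily alone. A thicker cassette (46 mm, else alike) stands near, nearer to or farther from the rack: not that one.
- rack: Fixed plywood rack, 84 mm deep (x, +x to the back), 214 long (y, +y left), origin at the centre of its underside. Floor top at z = 6 mm; lips 22 mm high at front and back, 76 mm apart. Partitions 80 mm high form 3 bays: the middle one, y = -43 to +43 mm, holds two loose slim cassettes and has room for three with 8 mm to spare; each outer bay is full with two fixed ones, 106 mm high.
- left_cassette: Loose cassette of the same slim kind and size in the left (+y) part of the rack's middle bay; origin at the centre of its foot on the rack's floor, x across its 60 mm width, y through its thickness, z up. Its top is 106 mm above the worktop and tapered to 14 mm. A push of a newton or two slides or leans it aside; all are smooth plastic on varnished wood, and pushing the third one down takes only a few newtons.
- right_cassette: The same in the right (-y) part of the middle bay. The clear gap between the broad faces of left and right cassette is 14 to 22 mm (narrower than a cassette, 26 mm), and 26 to 34 mm at their tapered tops: the tapered foot (14 mm) enters and wedges them apart.
There are look-alikes about, which are no part of the job. Leave any purple look-alike of the right_cassette alone.

How it is judged:
On the way:
1. the slim cassette, still held or pressed by the gripper, is down between its neighbours to within 15 mm of the rack's floor (z of new_center in the frame of rack below 0.071 m and y of new_center in the frame of rack between -0.03 and 0.03 m and x of new_center in the frame of rack between -0.015 and 0.015 m and contact force between the fingers and new_cassette above 0.5 N), for 0.1 s.
At the end, for the whole second after the job is handed in: The slim cassette stands between the two in the middle bay, released, at rest, down on the floor within 6 mm, square to the rack within 11 degrees; the two still stand in the bay, down within 8 mm. All three are upright within 10 degrees and within 15 mm of the rack's long centre line (z of new_center in the frame of rack between 0.05 and 0.062 m and x of new_center in the frame of rack between -0.015 and 0.015 m and y of new_center in the frame of left_cassette below -0.018 m and y of new_center in the frame of right_cassette above 0.018 m and z of each of left_cassette, right_cassette in the frame of rack below 0.014 m and y of left_cassette in the frame of rack below 0.04 m and y of right_cassette in the frame of rack above -0.04 m and x of left_cassette in the frame of rack between -0.015 and 0.015 m and x of right_cassette in the frame of rack between -0.015 and 0.015 m and angle between the x axis of new_center and the x axis of rack, either way round below 0.2 rad and angle between each of new_center, left_cassette, right_cassette's own z axis and vertical below 0.175 rad and linear speed of new_cassette below 0.02 m/s); the robot touches nothing.
It fails at once if a neighbouring cassette in the rack is toppled (tilted beyond 25 degrees) or lifted out (angle between any of left_cassette, right_cassette's own z axis and vertical above 0.436 rad or z of any of left_cassette, right_cassette in the frame of rack above 0.05 m).
It also fails if it takes over 38 s, if anything falls off the work surface, if the arm or the gripper's body presses on something with over 40 N, if the wrist force passes 120 N, or if a joint passes its speed limit or range.

ROBOT

A 7-joint arm with a two-finger parallel gripper is mounted at the origin on a cart in front of the work surface, level with it; the furniture and walls round the work are solid. World frame = base frame: x ahead of the robot, y to its left, z up, the work surface at z = 0. Lengths are in m, angles in rad, forces in N, time in s.
With the tool pointing down it reaches from about 0.425 to 0.925 m from the base axis. Payload 6.8 kg.
Tool frame: the origin (TCP) lies on the mounting face of the last link; the fingertips stand 173 mm ahead of it and the grasp point (between the pads) lies 155 mm ahead of it; z points along the fingers, y is the line along which they close (so a half turn about z gives the same grasp; the last joint's range is limited). The gripper opens to 85 mm and grips with 20 to 120 N. Pads are 22 mm wide; open, the fingers measure 114 mm over their backs; the gripper's body (76 mm by 85 mm) begins 54 mm behind the grasp point. The pads swing forward as they close: fully open they stand 13 mm farther back than shut.
Start: joints at [1.092, 0.477, 0.022, 1.555, -0.011, 1.109, -0.083], TCP at [0.245, -0.629, 0.405] pointing down, gripper open.
Joint ranges: [-2.96, 2.96], [-0.34, 2.1], [-1.41, 1.46], [0.24, 2.44], [-1.37, 4.51], [0.17, 1.92], [-2.96, 2.96]. Speed limits (rad/s): [2.39, 2.39, 3.14, 3.14, 3.14, 3.14, 3.14].

INTERFACE

Orientations are given as a rotation vector (axis times angle).
In Python, from bench import r gives the robot as it stands.
- The arm moves only by the tool arm_command, never from a script. Its argument "plan" is a list of rows, each an object of numbers: "claw": the closure, from 0 (fully open) to 1 (shut); "tx", "ty", "tz": the shift along the tool's x, y, z in m; "ax", "ay", "az": the turn, a rotation vector about the tool's x, y, z in degrees. A call has exactly 10 rows; each row shifts and turns the commanded pose from where the row before left it, along the tool's axes as they then stand; what a row does not reach is not made up. A row lasts 1/12 s, in which the tool goes at most 41.7 mm and 7.16 degrees, less where a joint would pass 70% of its speed; a pose out of reach is approached as far as the arm can. A call is refused whole if a number of a shift passes 0.0417 or a number of a turn 7.16, either way. A call with a gripper value outside its range is refused whole. The fingers move at their own pace and stop on an object; "squeeze" is the grip in N (left out, the last holds). Time passes only in rows, so rows that do not move let the fingers close, or fill a call up. It gives the time, the measured TCP pose, the force, the opening and the grip force at its end, in the units of the state.
- r.get_obs(): the state, without advancing time (a new reading comes with each control period).
- r.grab_frame(name): name is "side" or "top" or "wrist"; returns the picture (480x640x3 uint8, red, green, blue); there is no depth.
- r.camera_model(name): a dict with "fx", "fy", "cx", "cy" (pixels), "k1" (the pictures are not rectified: a ray, as slopes to the right and down, at radius r is drawn at 1 + k1 r^2 times it, then the intrinsics apply), "position" and "orientation" of the camera in the world; the wrist camera has in their place "tool_from_camera" (4x4, takes a point from camera to tool coordinates, whose origin is the TCP and whose axes are the flange's). Camera axes: x right, y up, looking along -z (the intrinsics and any distortion apply to the point x, -y, -z); pixel columns grow to the right and rows downward; lengths in m; the calibration is good to about 2 mm. A picture is of the moment at which its call begins: read the wrist's pose just before it. camera_model takes no time and is no camera call.
- r.hand_in(): hands the job in; it is judged then, once.
Trained networks look in the newest picture that a camera, given by its name, has taken for a name from the list of things; names that differ only in an ending like _2 or _b are one class to them, and where a whole thing is asked for, a point or a joint stands for the part that bears it (a point fixed in the world has none). Each returns a list of dicts, best first, with "confidence" (0 to 1); they miss things now and then, are a little off and sometimes report something else, mostly with a low value. They report only what shows in the picture. A call takes as long as a camera call. They do not tell look-alikes from the thing itself.
- r.boxes_of(target, camera): "location" ([x, y, z] in m, in the coordinates of the camera as it stood for that picture, good to about 4 mm: the middle of the surface that is visible of it).
- r.tip_of(target, camera): "location" ([x, y, z] in m, in the coordinates of the camera as it stood for that picture, good to about 4 mm: a listed point, or the origin of a listed thing).
The state is a dict: "clock": time; "joints": joint angles; "qvel": joint speeds; "tau": joint torques, N m; "tcp_pos": TCP position; "orientation": TCP orientation; "contact_force": force on the tool from outside, world axes, zero at the start; "moment": the same for the moment, N m; "grip_width": finger opening in m; "gripper_force": force on a finger pad.
Only numpy, scipy, OpenCV 4.12 (cv2) and the standard library are available. Lean on these libraries where they do the work, as an engineer would, in place of code of your own. Each camera call takes 0.05 s, during which the arm holds its last target. There are 200 camera calls.

## Working session

There is one attempt and no reset: what is moved stays moved. The work goes in short steps, Python scripts to look and compute and a tool call to move; the robot and the scene stay as the last step left them, time stands still between calls to the robot, and variables do not carry over. Pictures are saved under pics/ and viewed, at most 10 in all, crops included, and the job is handed in when it is done.

Besides the shell and the picture viewer there is one more tool, called as name(argument=value, ...), one argument or row to a line, values as JSON. arm_command: Moves the arm, as the interface text tells. Its arguments: {"type":"object","properties":{"plan":{"type":"array","items":{"type":"object","properties":{"claw":{"type":"number"},"tx":{"type":"number"},"ty":{"type":"number"},"tz":{"type":"number"},"ax":{"type":"number"},"ay":{"type":"number"},"az":{"type":"number"}}}},"squeeze":{"type":"number"}},"required":["plan"]}

```bash
mkdir -p pics; cat > h.py <<'E'
import numpy as np, cv2
from scipy.spatial.transform import Rotation as R
from bench import r
def campose(n):
    m=r.camera_model(n)
    if n=="wrist":
        o=r.get_obs(); T=np.eye(4); T[:3,:3]=R.from_rotvec(o["orientation"]).as_matrix(); T[:3,3]=o["tcp_pos"]
        return m,T@np.array(m["tool_from_camera"])
    T=np.eye(4); q=np.array(m["orientation"],float)
    T[:3,:3]=q if q.shape==(3,3) else (R.from_rotvec(q).as_matrix() if q.size==3 else R.from_quat(q).as_matrix())
    T[:3,3]=m["position"]; return m,T
def project(m,T,p):
    c=(np.linalg.inv(T)@np.append(p,1))[:3]; u=np.array([c[0],-c[1]])/-c[2]
    u=u*(1+m["k1"]*(u@u)); return np.array([m["fx"]*u[0]+m["cx"],m["fy"]*u[1]+m["cy"]])
def ray(m,T,px):
    K=np.array([[m["fx"],0,m["cx"]],[0,m["fy"],m["cy"]],[0,0,1.]])
    d=np.array([(px[0]-m["cx"])/m["fx"],(px[1]-m["cy"])/m["fy"]]); u=d.copy()
    for _ in range(20): u=d/(1+m["k1"]*(u@u))
    return T[:3,3],T[:3,:3]@np.array([u[0],-u[1],-1])
def atz(m,T,px,z):
    o,d=ray(m,T,px); return o+d*(z-o[2])/d[2]
def shot(n,f=None):
    m,T=campose(n); im=r.grab_frame(n)
    if f: cv2.imwrite("pics/"+f,cv2.cvtColor(im,cv2.COLOR_RGB2BGR))
    return m,T,im
def find(m,T,n,t,fn="tip_of"):
    for d in getattr(r,fn)(t,n):
        p=(T@np.append(d["location"],1))[:3]; print(n,fn,t,round(d["confidence"],2),p.round(4),project(m,T,p).round(0))
E
python3 - <<'E'
from h import *
o=r.get_obs(); print(o["clock"],o["tcp_pos"],o["orientation"],o["grip_width"])
for n in("top","side"):
    m,T,im=shot(n,n+"0.png"); print(n,m)
    for t in("new_center","rack","left_cassette","right_cassette"): find(m,T,n,t)
print(r.camera_model("wrist")); print(r.get_obs()["clock"])
E
```

```text
0.0 [ 0.24450634 -0.62887058  0.40370291] [-3.08601528e+00 -5.78851562e-01  7.71690773e-04] 0.08552214536088312
top {'fx': 529.1593490574957, 'fy': 529.1593490574957, 'cx': 327.84638254123314, 'cy': 229.0119986180236, 'k1': -0.10580418927474805, 'position': array([ 0.35317461, -0.09778545,  0.93333128]), 'orientation': array([ 0.16737443, -0.19817318, -1.74158289])}
top tip_of new_center 0.81 [ 0.4645 -0.2022  0.0494] [378. 273.]
top tip_of rack 0.82 [0.6196 0.0126 0.0023] [243. 215.]
top tip_of rack 0.27 [ 0.4635 -0.2002  0.0475] [377. 274.]
top tip_of left_cassette 0.67 [0.6223 0.0332 0.0073] [231. 215.]
top tip_of right_cassette 0.78 [0.4827 0.0967 0.0022] [207. 297.]
top tip_of right_cassette 0.62 [ 0.6096 -0.0053  0.0076] [253. 218.]
side {'fx': 470.2051888702787, 'fy': 470.2051888702787, 'cx': 318.0616644948501, 'cy': 240.55735995773603, 'k1': -0.09139227236988143, 'position': array([0.1135667 , 0.55091192, 0.39419192]), 'orientation': array([ 0.40661274, -1.47867184, -2.16343426])}
side tip_of new_center 0.83 [ 0.4627 -0.2046  0.0509] [376. 249.]
side tip_of rack 0.92 [0.6154 0.0164 0.0023] [238. 294.]
side tip_of left_cassette 0.79 [0.6175 0.0312 0.0063] [231. 295.]
side tip_of right_cassette 0.91 [ 0.484   0.0964 -0.0013] [268. 342.]
side tip_of right_cassette 0.71 [ 0.6119 -0.0085  0.0093] [248. 286.]
{'fx': 366.52542163023696, 'fy': 366.52542163023696, 'cx': 311.65953245614844, 'cy': 240.9377945132362, 'k1': 0.025470305236706625, 'tool_from_camera': array([[-1.22528666e-03,  9.64666636e-01,  2.63470643e-01,
         6.59921014e-02],
       [ 9.99999101e-01,  1.32565155e-03, -2.03158349e-04,
         9.75509133e-05],
       [-5.45250347e-04,  2.63470157e-01, -9.64667393e-01,
         3.10338670e-02],
       [ 0.00000000e+00,  0.00000000e+00,  0.00000000e+00,
         1.00000000e+00]])}
0.5
```

View pics/top0.png

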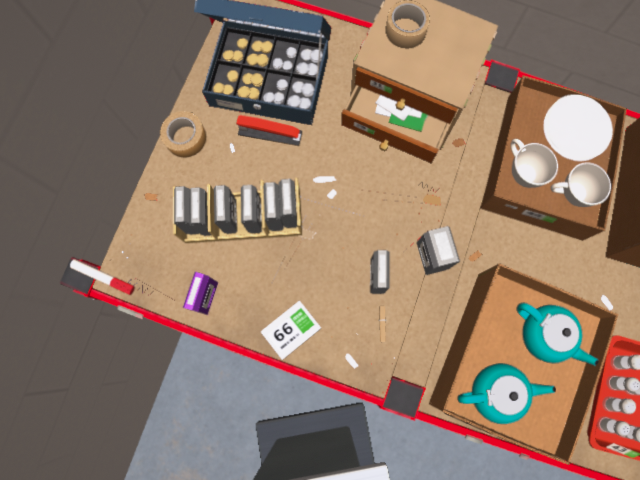

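View pics/side0.png

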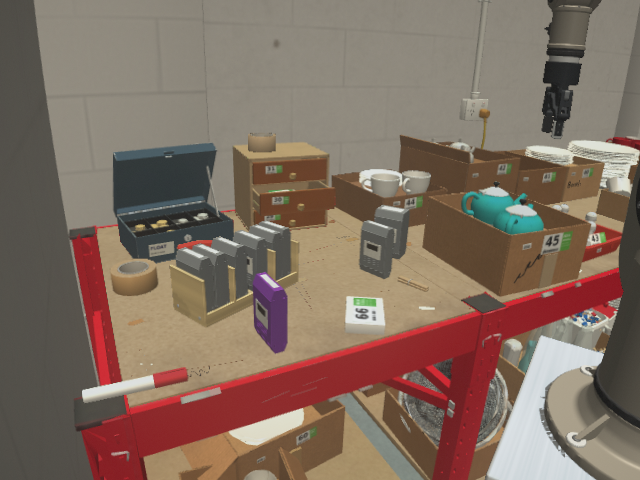

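Top view: the candidates outside the rack are the grey one at (380,271), narrow, and the grey one at (438,250), about twice as thick. The purple one at (200,292) is a look-alike. The slim one at (380,271) fits. The loose pair stands in the rack at (225,208) and (252,208). I'll confirm with an enlarged crop.

```bash
python3 - <<'E'
import cv2
a=cv2.imread("pics/top0.png")
c=cv2.resize(a[170:250,165:310],None,fx=5.5,fy=5.5,interpolation=cv2.INTER_CUBIC)[:300]
c=cv2.resize(a[172:247,165:310],(797,412),interpolation=cv2.INTER_CUBIC)
d=cv2.resize(a[220:300,360:470],None,fx=5,fy=5,interpolation=cv2.INTER_CUBIC)
cv2.imwrite("pics/c1.png",c);cv2.imwrite("pics/c2.png",d)
E
```

```text
(no output)
```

View pics/c1.png

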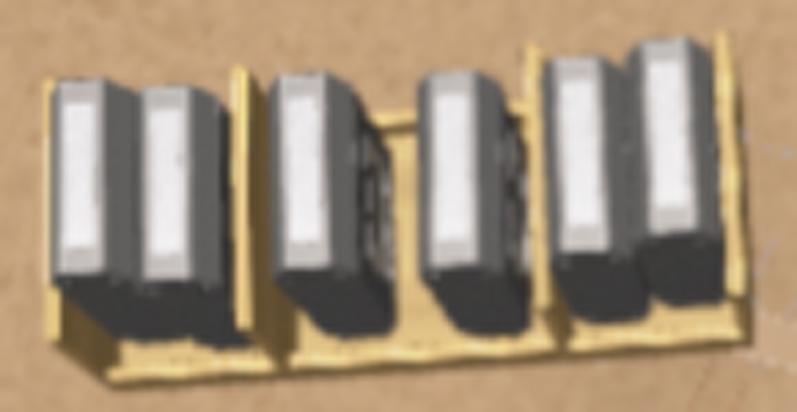

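View pics/c2.png

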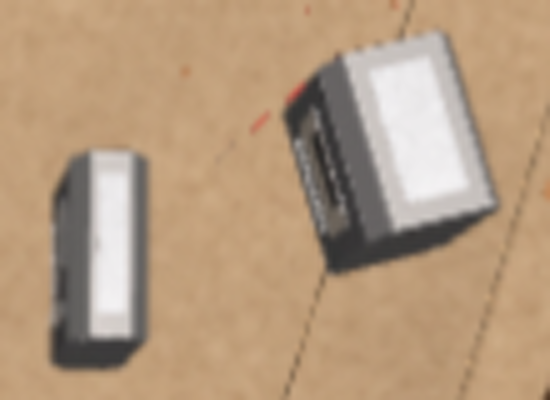

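The crop confirms it: the left one, at about (382,269), is slim, with a 14 mm top strip, and the right one is clearly thick. In the rack, the top strips of the loose pair centre at about (220,203) and (247,203). Both stand upright with a gap between them.

```bash
cat >> h.py <<'E'
def tool(o=None):
    o=o or r.get_obs(); M=R.from_rotvec(o["orientation"]).as_matrix(); return np.array(o["tcp_pos"]),M
E
python3 - <<'E'
from h import *
m,T=campose("top")
A=lambda x,y:(165+x/5.497,172+y/5.493); B=lambda x,y:(360+x/5,220+y/5)
def s(n,f,pts,z):
    P=[atz(m,T,f(*p),z)[:2] for p in pts]; P=np.array(P); e=P[:len(P)//2].mean(0); g=P[len(P)//2:].mean(0); d=e-g
    print(n,P.mean(0).round(4),"len",np.linalg.norm(d).round(4),"yaw",np.degrees(np.arctan2(d[1],d[0])).round(1), "w",np.linalg.norm(P[0]-P[1]).round(4))
s("left",A,[(278,75),(325,75),(282,273),(329,273)],.106)
s("right",A,[(425,72),(473,72),(431,270),(480,270)],.106)
s("new",B,[(90,152),(132,152),(88,340),(132,340)],.1)
a=atz(m,T,A(110,383),.022);b=atz(m,T,A(750,343),.022);d=a-b;print("lip",np.linalg.norm(d),np.degrees(np.arctan2(d[1],d[0]))-90,(a+b)/2)
p,M=tool();print(M.round(3))
E
```

```text
left [0.6153 0.0343] len 0.0612 yaw -6.4 w 0.0142
right [ 0.6082 -0.0095] len 0.0611 yaw -6.4 w 0.0144
new [ 0.4636 -0.2044] len 0.0605 yaw -11.8 w 0.0135
lip 0.20702040804376043 -6.5941679435076 [0.57164693 0.01615421 0.022     ]
[[ 0.932  0.362  0.   ]
 [ 0.362 -0.932 -0.   ]
 [ 0.     0.    -1.   ]]
```

arm_command(
  plan=[
    {"tx": 0.028, "ty": -0.025, "claw": 0},
    {"tx": 0.028, "ty": -0.025, "claw": 0},
    {"tx": 0.028, "ty": -0.025, "claw": 0},
    {"tx": 0.028, "ty": -0.025, "claw": 0},
    {"tx": 0.028, "ty": -0.025, "claw": 0},
    {"tx": 0.028, "ty": -0.025, "claw": 0},
    {"tx": 0.028, "ty": -0.025, "claw": 0},
    {"tx": 0.028, "ty": -0.025, "claw": 0},
    {"tx": 0.028, "ty": -0.025, "claw": 0},
    {"tx": 0.028, "ty": -0.025, "claw": 0},
  ],
)

```text
invalid input at $.plan[0]: expected keys claw, tx, ty, tz, ax, ay, az
```

arm_command(
  plan=[
    {"tx": 0.026, "ty": -0.022},
    {"tx": 0.026, "ty": -0.022},
    {"tx": 0.026, "ty": -0.022},
    {"az": -7.1},
    {"az": -7.1},
    {"az": -7.1},
    {"az": -7.1},
    {"az": -7.1},
    {"az": -7.1},
    {"az": -7.1},
  ],
)

```text
invalid input at $.plan[0]: expected keys claw, tx, ty, tz, ax, ay, az
```

```bash
python3 - <<'E'
from h import *
p,M=tool();print(r.get_obs()["clock"],p,M.round(3))
m,T,im=shot("wrist","w1.png"); find(m,T,"wrist","new_center"); find(m,T,"wrist","new_center","boxes_of")
E
```

```text
0.5 [ 0.2446147  -0.62913746  0.40470553] [[ 0.932  0.362  0.   ]
 [ 0.362 -0.932 -0.   ]
 [ 0.     0.    -1.   ]]
```

View pics/w1.png

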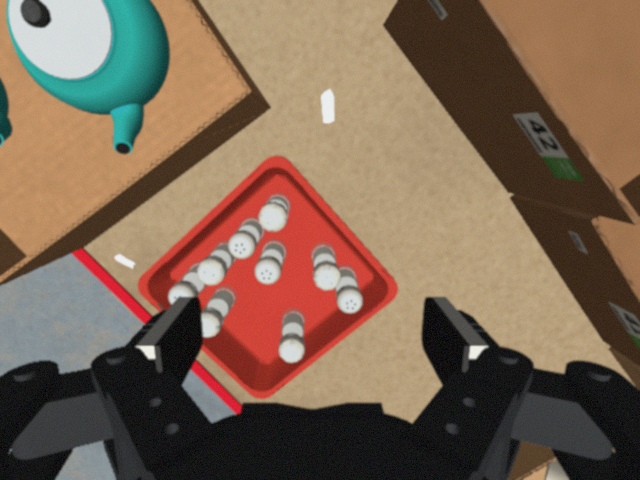

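The commands were refused because each row needs all the keys, so the arm is still at the start. The picture shows only the red tray below it. I'll resend the move with full rows.

arm_command(
  plan=[
    {"tx": 0.028, "ty": -0.025, "tz": 0, "ax": 0, "ay": 0, "az": 0, "claw": 0},
    {"tx": 0.028, "ty": -0.025, "tz": 0, "ax": 0, "ay": 0, "az": 0, "claw": 0},
    {"tx": 0.028, "ty": -0.025, "tz": 0, "ax": 0, "ay": 0, "az": 0, "claw": 0},
    {"tx": 0.028, "ty": -0.025, "tz": 0, "ax": 0, "ay": 0, "az": 0, "claw": 0},
    {"tx": 0.028, "ty": -0.025, "tz": 0, "ax": 0, "ay": 0, "az": 0, "claw": 0},
    {"tx": 0.028, "ty": -0.025, "tz": 0, "ax": 0, "ay": 0, "az": 0, "claw": 0},
    {"tx": 0.028, "ty": -0.025, "tz": 0, "ax": 0, "ay": 0, "az": 0, "claw": 0},
    {"tx": 0.028, "ty": -0.025, "tz": 0, "ax": 0, "ay": 0, "az": 0, "claw": 0},
    {"tx": 0.028, "ty": -0.025, "tz": 0, "ax": 0, "ay": 0, "az": 0, "claw": 0},
    {"tx": 0.028, "ty": -0.025, "tz": 0, "ax": 0, "ay": 0, "az": 0, "claw": 0},
  ],
)

```text
clock: 1.48
tcp_pos: [0.4155, -0.293, 0.4051]
orientation: [3.087, 0.579, 0.001]
contact_force: [0.2, 0.0, 0.2]
grip_width: 0.0857
gripper_force: 0.0
```

arm_command(
  plan=[
    {"tx": 0.026, "ty": -0.022, "tz": 0, "ax": 0, "ay": 0, "az": 0, "claw": 0},
    {"tx": 0.026, "ty": -0.022, "tz": 0, "ax": 0, "ay": 0, "az": 0, "claw": 0},
    {"tx": 0.026, "ty": -0.022, "tz": 0, "ax": 0, "ay": 0, "az": 0, "claw": 0},
    {"tx": 0, "ty": 0, "tz": 0, "ax": 0, "ay": 0, "az": -7.1, "claw": 0},
    {"tx": 0, "ty": 0, "tz": 0, "ax": 0, "ay": 0, "az": -7.1, "claw": 0},
    {"tx": 0, "ty": 0, "tz": 0, "ax": 0, "ay": 0, "az": -7.1, "claw": 0},
    {"tx": 0, "ty": 0, "tz": 0, "ax": 0, "ay": 0, "az": -7.1, "claw": 0},
    {"tx": 0, "ty": 0, "tz": 0, "ax": 0, "ay": 0, "az": -7.1, "claw": 0},
    {"tx": 0, "ty": 0, "tz": 0, "ax": 0, "ay": 0, "az": -7.1, "claw": 0},
    {"tx": 0, "ty": 0, "tz": 0, "ax": 0, "ay": 0, "az": -7.1, "claw": 0},
  ],
)

```text
clock: 2.32
tcp_pos: [0.4638, -0.2049, 0.4049]
orientation: [2.553, 1.831, 0.0]
contact_force: [0.2, -0.3, 0.5]
grip_width: 0.0852
gripper_force: 0.0
```

```bash
python3 - <<'E'
from h import *
p,M=tool();print(r.get_obs()["clock"],p,M.round(3))
m,T,im=shot("wrist","w2.png"); find(m,T,"wrist","new_center"); find(m,T,"wrist","new_center","boxes_of")
E
```

```text
2.3167 [ 0.4637648  -0.20490128  0.40488697] [[ 0.321  0.947  0.   ]
 [ 0.947 -0.321 -0.   ]
 [-0.     0.    -1.   ]]
wrist tip_of new_center 0.95 [ 0.4672 -0.203   0.0508] [315. 214.]
wrist boxes_of new_center 0.57 [ 0.4688 -0.1991  0.0958] [316. 220.]
```

View pics/w2.png

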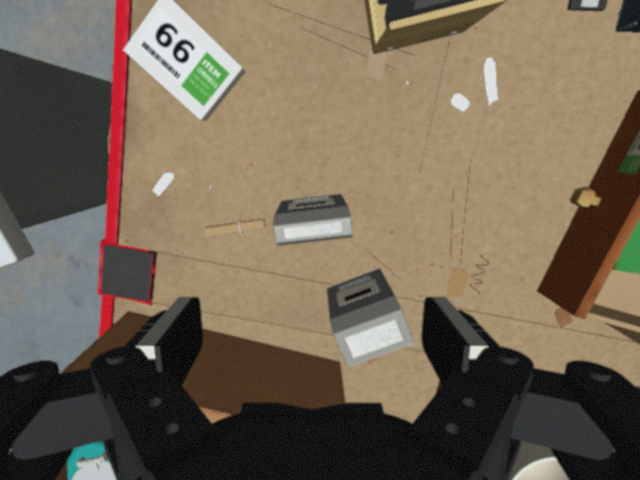

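The slim cassette's top strip centres at about (313,231), and the thick one sits below it at (375,340). I'll measure the strip with `minAreaRect`.

```bash
cat >> h.py <<'E'
def strip(m,T,im,x0,x1,y0,y1,z,th=195):
    g=im.min(2); k=np.zeros_like(g); k[y0:y1,x0:x1]=g[y0:y1,x0:x1]>th
    n,l,st,c=cv2.connectedComponentsWithStats(k); i=1+np.argmax(st[1:,4]); ys,xs=np.where(l==i)
    b=cv2.boxPoints(cv2.minAreaRect(np.c_[xs,ys].astype(np.float32)))
    P=np.array([atz(m,T,q,z)[:2] for q in b]); e=np.array([P[1]-P[0],P[2]-P[1]]); L=np.linalg.norm(e,axis=1); d=e[L.argmax()]
    print("px",b.mean(0).round(1),"ctr",P.mean(0).round(4),"size",L.round(4),"yaw",round((np.degrees(np.arctan2(d[1],d[0]))+90)%180-90,1)); return P.mean(0)
E
python3 - <<'E'
from h import *
m,T=campose("wrist"); im=cv2.imread("pics/w2.png")[:,:,::-1]
for th in(170,195,215): strip(m,T,im,265,365,205,255,.1,th)
E
```

```text
px [312.7 229.7] ctr [ 0.4641 -0.205 ] size [0.0569 0.0109] yaw -12.4
px [312.5 229.8] ctr [ 0.4641 -0.205 ] size [0.0438 0.0085] yaw -12.4
px [301.5 230.7] ctr [ 0.4559 -0.2029] size [0.0254 0.0071] yaw -9.6
```

arm_command(
  plan=[
    {"tx": 0, "ty": 0, "tz": 0.02, "ax": 0, "ay": 0, "az": -6.5, "claw": 0},
    {"tx": 0, "ty": 0, "tz": 0.025, "ax": 0, "ay": 0, "az": 0, "claw": 0},
    {"tx": 0, "ty": 0, "tz": 0.025, "ax": 0, "ay": 0, "az": 0, "claw": 0},
    {"tx": 0, "ty": 0, "tz": 0.025, "ax": 0, "ay": 0, "az": 0, "claw": 0},
    {"tx": 0, "ty": 0, "tz": 0.025, "ax": 0, "ay": 0, "az": 0, "claw": 0},
    {"tx": 0, "ty": 0, "tz": 0.02, "ax": 0, "ay": 0, "az": 0, "claw": 0},
    {"tx": 0, "ty": 0, "tz": 0.018, "ax": 0, "ay": 0, "az": 0, "claw": 0},
    {"tx": 0, "ty": 0, "tz": 0.015, "ax": 0, "ay": 0, "az": 0, "claw": 0},
    {"tx": 0, "ty": 0, "tz": 0, "ax": 0, "ay": 0, "az": 0, "claw": 0},
    {"tx": 0, "ty": 0, "tz": 0, "ax": 0, "ay": 0, "az": 0, "claw": 0},
  ],
)

```text
clock: 3.3
tcp_pos: [0.4637, -0.2048, 0.2314]
orientation: [-2.452, -1.962, 0.001]
contact_force: [0.3, -0.4, 1.3]
grip_width: 0.0852
gripper_force: 0.0
```

arm_command(
  plan=[
    {"tx": 0, "ty": 0, "tz": 0, "ax": 0, "ay": 0, "az": 0, "claw": 1},
    {"tx": 0, "ty": 0, "tz": 0, "ax": 0, "ay": 0, "az": 0, "claw": 1},
    {"tx": 0, "ty": 0, "tz": 0, "ax": 0, "ay": 0, "az": 0, "claw": 1},
    {"tx": 0, "ty": 0, "tz": 0, "ax": 0, "ay": 0, "az": 0, "claw": 1},
    {"tx": 0, "ty": 0, "tz": 0, "ax": 0, "ay": 0, "az": 0, "claw": 1},
    {"tx": 0, "ty": 0, "tz": 0, "ax": 0, "ay": 0, "az": 0, "claw": 1},
    {"tx": 0, "ty": 0, "tz": 0, "ax": 0, "ay": 0, "az": 0, "claw": 1},
    {"tx": 0, "ty": 0, "tz": 0, "ax": 0, "ay": 0, "az": 0, "claw": 1},
    {"tx": 0, "ty": 0, "tz": 0, "ax": 0, "ay": 0, "az": 0, "claw": 1},
    {"tx": 0, "ty": 0, "tz": 0, "ax": 0, "ay": 0, "az": 0, "claw": 1},
  ],
  squeeze=50,
)

```text
clock: 4.13
tcp_pos: [0.4644, -0.2051, 0.233]
orientation: [2.45, 1.963, 0.002]
contact_force: [-0.7, -0.5, 7.6]
grip_width: 0.0593
gripper_force: 54.4
```

arm_command(
  plan=[
    {"tx": 0, "ty": 0, "tz": -0.01, "ax": 0, "ay": 0, "az": 0, "claw": 1},
    {"tx": 0, "ty": 0, "tz": -0.02, "ax": 0, "ay": 0, "az": 0, "claw": 1},
    {"tx": 0, "ty": 0, "tz": -0.02, "ax": 0, "ay": 0, "az": 0, "claw": 1},
    {"tx": 0, "ty": 0, "tz": -0.02, "ax": 0, "ay": 0, "az": -3, "claw": 1},
    {"tx": 0, "ty": 0, "tz": -0.02, "ax": 0, "ay": 0, "az": -3.1, "claw": 1},
    {"tx": 0, "ty": 0, "tz": -0.02, "ax": 0, "ay": 0, "az": 0, "claw": 1},
    {"tx": 0, "ty": 0, "tz": -0.02, "ax": 0, "ay": 0, "az": 0, "claw": 1},
    {"tx": 0, "ty": 0, "tz": -0.015, "ax": 0, "ay": 0, "az": 0, "claw": 1},
    {"tx": 0, "ty": 0, "tz": -0.005, "ax": 0, "ay": 0, "az": 0, "claw": 1},
    {"tx": 0, "ty": 0, "tz": 0, "ax": 0, "ay": 0, "az": 0, "claw": 1},
  ],
)

```text
clock: 4.97
tcp_pos: [0.4639, -0.2049, 0.3833]
orientation: [2.341, 2.091, 0.002]
contact_force: [-1.3, -0.2, -1.5]
grip_width: 0.0597
gripper_force: 54.1
```

arm_command(
  plan=[
    {"tx": 0.012, "ty": 0.0062, "tz": 0, "ax": 0, "ay": 0, "az": 0, "claw": 1},
    {"tx": 0.026, "ty": 0.0136, "tz": 0, "ax": 0, "ay": 0, "az": 0, "claw": 1},
    {"tx": 0.026, "ty": 0.0136, "tz": 0, "ax": 0, "ay": 0, "az": 0, "claw": 1},
    {"tx": 0.026, "ty": 0.0136, "tz": 0, "ax": 0, "ay": 0, "az": 0, "claw": 1},
    {"tx": 0.026, "ty": 0.0136, "tz": 0, "ax": 0, "ay": 0, "az": 0, "claw": 1},
    {"tx": 0.026, "ty": 0.0136, "tz": 0, "ax": 0, "ay": 0, "az": 0, "claw": 1},
    {"tx": 0.026, "ty": 0.0136, "tz": 0, "ax": 0, "ay": 0, "az": 0, "claw": 1},
    {"tx": 0.026, "ty": 0.0136, "tz": 0, "ax": 0, "ay": 0, "az": 0, "claw": 1},
    {"tx": 0.026, "ty": 0.0136, "tz": 0, "ax": 0, "ay": 0, "az": 0, "claw": 1},
    {"tx": 0.012, "ty": 0.0062, "tz": 0, "ax": 0, "ay": 0, "az": 0, "claw": 1},
  ],
)

```text
clock: 5.8
tcp_pos: [0.6111, 0.0161, 0.3803]
orientation: [-2.337, -2.096, -0.001]
contact_force: [0.0, 1.3, -1.8]
grip_width: 0.0594
gripper_force: 54.2
```

```bash
python3 - <<'E'
from h import *
o=r.get_obs();p,M=tool(o);print(o["clock"],p,M.round(3),o["grip_width"],o["gripper_force"])
m,T,im=shot("wrist","w3.png")
for t in("left_cassette","right_cassette","new_center","rack"): find(m,T,"wrist",t)
m,T,im2=shot("side","s3.png")
for t in("left_cassette","right_cassette","new_center"): find(m,T,"side",t)
cv2.imwrite("pics/b3.png",np.hstack([cv2.resize(im[:,:,::-1],(440,330)),im2[110:440,100:460,::-1]]))
E
```

```text
5.8 [0.61108944 0.01605445 0.38034606] [[ 0.108  0.994 -0.001]
 [ 0.994 -0.108  0.002]
 [ 0.002 -0.001 -1.   ]] 0.05938513070131274 54.20692417770624
wrist tip_of left_cassette 0.76 [0.6223 0.0316 0.0048] [323. 196.]
wrist tip_of right_cassette 0.65 [0.4799 0.0991 0.0019] [159. 139.]
wrist tip_of new_center 0.91 [0.6138 0.0151 0.1995] [320. 298.]
wrist tip_of rack 0.93 [ 0.6183  0.0088 -0.002 ] [321. 219.]
side tip_of left_cassette 0.91 [0.6169 0.0334 0.0038] [230. 297.]
side tip_of right_cassette 0.79 [ 0.4821  0.0966 -0.0023] [269. 343.]
side tip_of right_cassette 0.59 [ 0.61   -0.0064  0.01  ] [248. 286.]
side tip_of new_center 0.86 [0.607  0.0111 0.1957] [239. 186.]
```

View pics/b3.png

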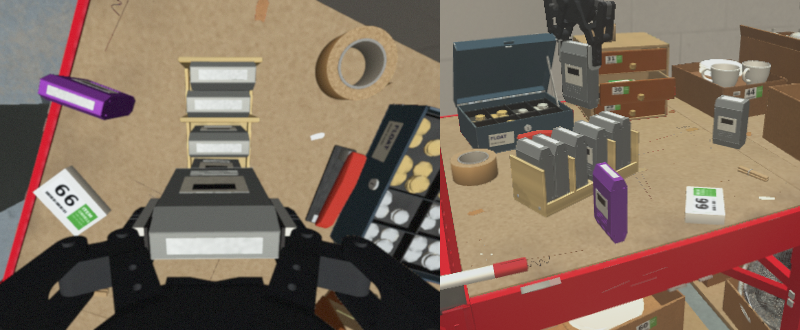

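The cassette is held upright above the bay, the rack pair is undisturbed, and the purple look-alike stands apart. I'll make a small correction and start down.

arm_command(
  plan=[
    {"tx": -0.0033, "ty": 0.0023, "tz": 0, "ax": 0, "ay": 0, "az": 0, "claw": 1},
    {"tx": 0, "ty": 0, "tz": 0.005, "ax": 0, "ay": 0, "az": 0, "claw": 1},
    {"tx": 0, "ty": 0, "tz": 0.008, "ax": 0, "ay": 0, "az": 0, "claw": 1},
    {"tx": 0, "ty": 0, "tz": 0.008, "ax": 0, "ay": 0, "az": 0, "claw": 1},
    {"tx": 0, "ty": 0, "tz": 0.008, "ax": 0, "ay": 0, "az": 0, "claw": 1},
    {"tx": 0, "ty": 0, "tz": 0.008, "ax": 0, "ay": 0, "az": 0, "claw": 1},
    {"tx": 0, "ty": 0, "tz": 0.008, "ax": 0, "ay": 0, "az": 0, "claw": 1},
    {"tx": 0, "ty": 0, "tz": 0.005, "ax": 0, "ay": 0, "az": 0, "claw": 1},
    {"tx": 0, "ty": 0, "tz": 0, "ax": 0, "ay": 0, "az": 0, "claw": 1},
    {"tx": 0, "ty": 0, "tz": 0, "ax": 0, "ay": 0, "az": 0, "claw": 1},
  ],
)

```text
clock: 7.08
tcp_pos: [0.6122, 0.0086, 0.3313]
orientation: [-2.342, -2.093, 0.001]
contact_force: [-0.7, 0.4, -0.8]
grip_width: 0.0594
gripper_force: 54.2
```

```bash
python3 - <<'E'
from h import *
o=r.get_obs();p,M=tool(o);print(o["clock"],p,o["contact_force"])
m,T,im=shot("side","s4.png")
m2,T2,im2=shot("top","t4.png")
a=cv2.resize(im[140:330,150:320,::-1],None,fx=2.6,fy=2.6); b=cv2.resize(im2[160:260,160:310,::-1],(350,233)); b=cv2.copyMakeBorder(b,0,a.shape[0]-233,0,0,cv2.BORDER_CONSTANT)
cv2.imwrite("pics/b4.png",np.hstack([a,b]))
E
```

```text
7.0833 [0.61219618 0.00857093 0.33134427] [-0.65220201  0.38159676 -0.81928572]
```

View pics/b4.png

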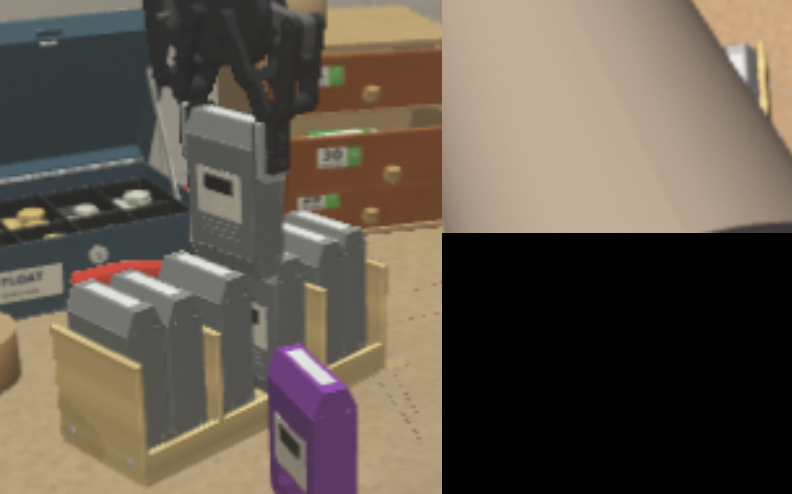

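Before wedging, the arm has settled 4 mm to the right of target at y = 0.0086 m. There is no contact yet. I'll correct that and go down gently.

arm_command(
  plan=[
    {"tx": 0.0038, "ty": 0.0005, "tz": 0, "ax": 0, "ay": 0, "az": 0, "claw": 1},
    {"tx": 0, "ty": 0, "tz": 0, "ax": 0, "ay": 0, "az": 0, "claw": 1},
    {"tx": 0, "ty": 0, "tz": 0, "ax": 0, "ay": 0, "az": 0, "claw": 1},
    {"tx": 0, "ty": 0, "tz": 0.004, "ax": 0, "ay": 0, "az": 0, "claw": 1},
    {"tx": 0, "ty": 0, "tz": 0.004, "ax": 0, "ay": 0, "az": 0, "claw": 1},
    {"tx": 0, "ty": 0, "tz": 0.004, "ax": 0, "ay": 0, "az": 0, "claw": 1},
    {"tx": 0, "ty": 0, "tz": 0.004, "ax": 0, "ay": 0, "az": 0, "claw": 1},
    {"tx": 0, "ty": 0, "tz": 0.004, "ax": 0, "ay": 0, "az": 0, "claw": 1},
    {"tx": 0, "ty": 0, "tz": 0, "ax": 0, "ay": 0, "az": 0, "claw": 1},
    {"tx": 0, "ty": 0, "tz": 0, "ax": 0, "ay": 0, "az": 0, "claw": 1},
  ],
)

```text
clock: 8.02
tcp_pos: [0.613, 0.0121, 0.3112]
orientation: [-2.343, -2.092, 0.001]
contact_force: [-0.4, 0.7, -1.3]
grip_width: 0.0594
gripper_force: 54.2
```

arm_command(
  plan=[
    {"tx": 0, "ty": 0, "tz": 0.004, "ax": 0, "ay": 0, "az": 0, "claw": 1},
    {"tx": 0, "ty": 0, "tz": 0.004, "ax": 0, "ay": 0, "az": 0, "claw": 1},
    {"tx": 0, "ty": 0, "tz": 0.004, "ax": 0, "ay": 0, "az": 0, "claw": 1},
    {"tx": 0, "ty": 0, "tz": 0.004, "ax": 0, "ay": 0, "az": 0, "claw": 1},
    {"tx": 0, "ty": 0, "tz": 0.004, "ax": 0, "ay": 0, "az": 0, "claw": 1},
    {"tx": 0, "ty": 0, "tz": 0.004, "ax": 0, "ay": 0, "az": 0, "claw": 1},
    {"tx": 0, "ty": 0, "tz": 0.004, "ax": 0, "ay": 0, "az": 0, "claw": 1},
    {"tx": 0, "ty": 0, "tz": 0.004, "ax": 0, "ay": 0, "az": 0, "claw": 1},
    {"tx": 0, "ty": 0, "tz": 0.004, "ax": 0, "ay": 0, "az": 0, "claw": 1},
    {"tx": 0, "ty": 0, "tz": 0.004, "ax": 0, "ay": 0, "az": 0, "claw": 1},
  ],
)

```text
clock: 8.85
tcp_pos: [0.6132, 0.0122, 0.2713]
orientation: [2.343, 2.093, 0.0]
contact_force: [-0.8, -0.2, -1.2]
grip_width: 0.0598
gripper_force: 54.2
```

```bash
python3 - <<'E'
from h import *
m,T,im=shot("side","s5.png")
for t in("left_cassette","right_cassette","new_center"): find(m,T,"side",t)
cv2.imwrite("pics/b5.png",cv2.resize(im[160:330,160:320,::-1],None,fx=3.4,fy=3.4,interpolation=cv2.INTER_CUBIC))
E
```

```text
side tip_of left_cassette 0.71 [0.6185 0.0353 0.0059] [229. 296.]
side tip_of right_cassette 0.88 [ 0.6133 -0.0094  0.0091] [248. 286.]
side tip_of right_cassette 0.66 [ 4.854e-01  9.560e-02 -4.000e-04] [268. 341.]
side tip_of new_center 0.79 [0.6093 0.0156 0.086 ] [239. 251.]
```

View pics/b5.png

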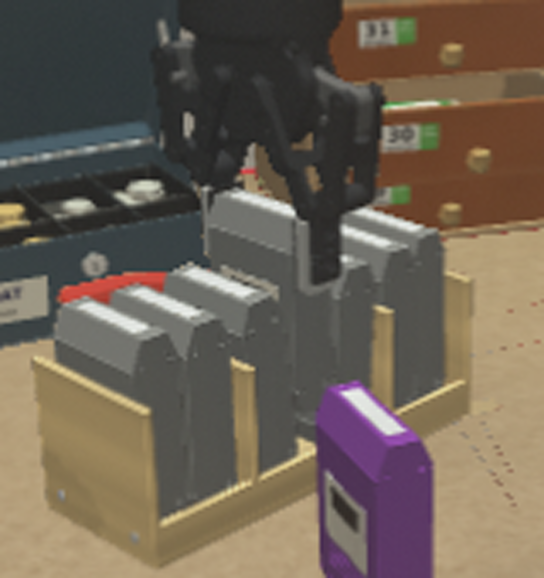

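It is wedged neatly between the two, both neighbours are upright and pushed apart, and the foot is about 35 mm above the floor. I'll carry on down.

arm_command(
  plan=[
    {"tx": 0, "ty": 0, "tz": 0.004, "ax": 0, "ay": 0, "az": 0, "claw": 1},
    {"tx": 0, "ty": 0, "tz": 0.004, "ax": 0, "ay": 0, "az": 0, "claw": 1},
    {"tx": 0, "ty": 0, "tz": 0.004, "ax": 0, "ay": 0, "az": 0, "claw": 1},
    {"tx": 0, "ty": 0, "tz": 0.004, "ax": 0, "ay": 0, "az": 0, "claw": 1},
    {"tx": 0, "ty": 0, "tz": 0.004, "ax": 0, "ay": 0, "az": 0, "claw": 1},
    {"tx": 0, "ty": 0, "tz": 0.004, "ax": 0, "ay": 0, "az": 0, "claw": 1},
    {"tx": 0, "ty": 0, "tz": 0.003, "ax": 0, "ay": 0, "az": 0, "claw": 1},
    {"tx": 0, "ty": 0, "tz": 0.002, "ax": 0, "ay": 0, "az": 0, "claw": 1},
    {"tx": 0, "ty": 0, "tz": 0.002, "ax": 0, "ay": 0, "az": 0, "claw": 1},
    {"tx": 0, "ty": 0, "tz": 0, "ax": 0, "ay": 0, "az": 0, "claw": 1},
  ],
)

```text
clock: 9.88
tcp_pos: [0.613, 0.0121, 0.2402]
orientation: [-2.343, -2.093, 0.001]
contact_force: [0.3, -0.3, -0.7]
grip_width: 0.0595
gripper_force: 54.2
```

arm_command(
  plan=[
    {"tx": 0, "ty": 0, "tz": 0.001, "ax": 0, "ay": 0, "az": 0, "claw": 1},
    {"tx": 0, "ty": 0, "tz": 0.001, "ax": 0, "ay": 0, "az": 0, "claw": 1},
    {"tx": 0, "ty": 0, "tz": 0.0005, "ax": 0, "ay": 0, "az": 0, "claw": 1},
    {"tx": 0, "ty": 0, "tz": 0, "ax": 0, "ay": 0, "az": 0, "claw": 1},
    {"tx": 0, "ty": 0, "tz": 0, "ax": 0, "ay": 0, "az": 0, "claw": 1},
    {"tx": 0, "ty": 0, "tz": 0, "ax": 0, "ay": 0, "az": 0, "claw": 1},
    {"tx": 0, "ty": 0, "tz": 0, "ax": 0, "ay": 0, "az": 0, "claw": 1},
    {"tx": 0, "ty": 0, "tz": 0, "ax": 0, "ay": 0, "az": 0, "claw": 1},
    {"tx": 0, "ty": 0, "tz": 0, "ax": 0, "ay": 0, "az": 0, "claw": 1},
    {"tx": 0, "ty": 0, "tz": 0, "ax": 0, "ay": 0, "az": 0, "claw": 1},
  ],
)

```text
clock: 10.72
tcp_pos: [0.6134, 0.0122, 0.2391]
orientation: [2.342, 2.092, 0.001]
contact_force: [-2.4, -1.5, 5.9]
grip_width: 0.0597
gripper_force: 54.8
```

A 6 N reaction shows the cassette is on the floor. I'll open the gripper, then lift clear.

arm_command(
  plan=[
    {"tx": 0, "ty": 0, "tz": 0, "ax": 0, "ay": 0, "az": 0, "claw": 0},
    {"tx": 0, "ty": 0, "tz": 0, "ax": 0, "ay": 0, "az": 0, "claw": 0},
    {"tx": 0, "ty": 0, "tz": 0, "ax": 0, "ay": 0, "az": 0, "claw": 0},
    {"tx": 0, "ty": 0, "tz": 0, "ax": 0, "ay": 0, "az": 0, "claw": 0},
    {"tx": 0, "ty": 0, "tz": 0, "ax": 0, "ay": 0, "az": 0, "claw": 0},
    {"tx": 0, "ty": 0, "tz": 0, "ax": 0, "ay": 0, "az": 0, "claw": 0},
    {"tx": 0, "ty": 0, "tz": 0, "ax": 0, "ay": 0, "az": 0, "claw": 0},
    {"tx": 0, "ty": 0, "tz": 0, "ax": 0, "ay": 0, "az": 0, "claw": 0},
    {"tx": 0, "ty": 0, "tz": 0, "ax": 0, "ay": 0, "az": 0, "claw": 0},
    {"tx": 0, "ty": 0, "tz": 0, "ax": 0, "ay": 0, "az": 0, "claw": 0},
  ],
)

```text
clock: 11.55
tcp_pos: [0.6132, 0.0122, 0.2382]
orientation: [2.343, 2.093, 0.0]
contact_force: [0.3, -0.5, 1.1]
grip_width: 0.0854
gripper_force: 0.0
```

arm_command(
  plan=[
    {"tx": 0, "ty": 0, "tz": -0.005, "ax": 0, "ay": 0, "az": 0, "claw": 0},
    {"tx": 0, "ty": 0, "tz": -0.01, "ax": 0, "ay": 0, "az": 0, "claw": 0},
    {"tx": 0, "ty": 0, "tz": -0.02, "ax": 0, "ay": 0, "az": 0, "claw": 0},
    {"tx": 0, "ty": 0, "tz": -0.02, "ax": 0, "ay": 0, "az": 0, "claw": 0},
    {"tx": 0, "ty": 0, "tz": -0.02, "ax": 0, "ay": 0, "az": 0, "claw": 0},
    {"tx": 0, "ty": 0, "tz": -0.02, "ax": 0, "ay": 0, "az": 0, "claw": 0},
    {"tx": 0, "ty": 0, "tz": -0.02, "ax": 0, "ay": 0, "az": 0, "claw": 0},
    {"tx": 0, "ty": 0, "tz": -0.02, "ax": 0, "ay": 0, "az": 0, "claw": 0},
    {"tx": 0, "ty": 0, "tz": -0.01, "ax": 0, "ay": 0, "az": 0, "claw": 0},
    {"tx": 0, "ty": 0, "tz": 0, "ax": 0, "ay": 0, "az": 0, "claw": 0},
  ],
)

```text
clock: 12.38
tcp_pos: [0.6138, 0.0125, 0.3866]
orientation: [2.34, 2.09, 0.007]
contact_force: [0.1, 0.6, -0.1]
grip_width: 0.0853
gripper_force: 0.0
```

```bash
python3 - <<'E'
from h import *
m,T,im2=shot("wrist","w6.png")
m,T,im=shot("side","s6.png")
for t in("left_cassette","right_cassette","new_center"): find(m,T,"side",t)
a=cv2.resize(im[180:340,150:310,::-1],(400,400),interpolation=cv2.INTER_CUBIC)
b=cv2.resize(im2[40:440,120:520,::-1],(400,400))
cv2.imwrite("pics/b6.png",np.hstack([a,b]))
E
```

```text
side tip_of left_cassette 0.56 [0.6215 0.0327 0.0068] [228. 294.]
side tip_of right_cassette 0.81 [ 0.4826  0.0929 -0.0006] [270. 341.]
side tip_of new_center 0.87 [0.6109 0.012  0.0582] [240. 265.]
```

View pics/b6.png

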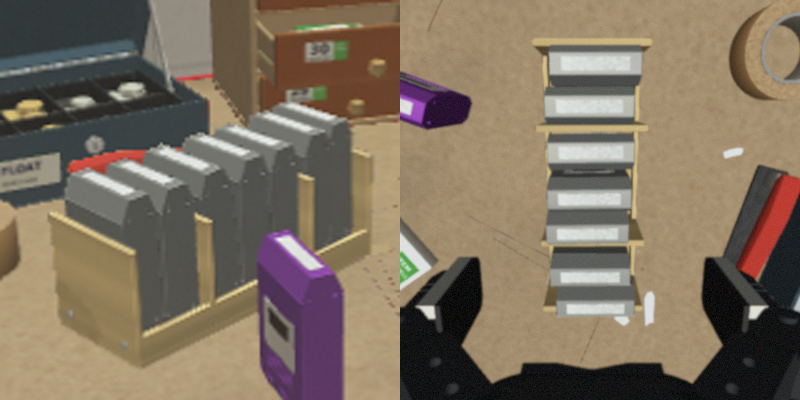

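All three stand upright and level side by side in the middle bay, seen in the side crop at about (190,165), (225,150) and (255,140). The gripper is clear, so I'm handing in.

```bash
python3 -c "
from bench import r
print(r.hand_in())"
```

```text
the job is handed in; nothing more can be done
None
```

The slim cassette is down on the rack's floor between the two loose ones and released; the last pictures show all three upright and level side by side, and I handed the job in at about 12.5 s (no verdict was returned).

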